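# Close up the board test box

## Task

A white test box on the bench has its board tray pulled out at the front and its lid standing half open. With the fingertips, first push the tray fully home while the lid is still up, then push the lid down until it is fully shut, without slamming either. Leave the circuit board lying in the tray untouched, and do not disturb the jar, the heat sink or the screwdriver; nothing needs to be gripped or lifted.

Things in the scene. Friction and masses are not known exactly. Their poses are not given: they have to be found in the camera images.
- test_box: White test box fixed to the bench, 170 (x) x 120 (y) x 85 mm high, walls 6 mm, open at the front and the top. Origin: centre of its underside, on the bench. Its x axis points from its front to its back (the front faces the robot, turned up to 35 degrees), y along its width, z up. The yaw of this frame is the yaw of tray and lid.
- tray (a joint): How far the tray is pulled out of the box's front, m: 0 = fully home (front panel against the box, at a stop), at the start 0.03 to 0.07; stop at 0.11. It slides along the box's x axis (out = -x). It stays where it is left; pushing takes about 3 N (friction 2.5 N plus 6 N per m/s).
- tray_front (a point): Middle of the outer face of the tray's flat upright grey front panel, 120 wide (y) x 75 mm high x 10 thick; the panel's lower edge is 6 mm and its upper edge 81 mm above the bench (this point: 43.5 mm). Axes as the box's. No handle; the sockets on it are flush. With the tray home it lies 95 mm in front (-x) of the box's origin.
- tray_floor (a point): Centre of the tray's inner floor, 13 mm above the bench; axes as the box's. The tray bay behind the front panel is 148 (x) x 92 (y) mm inside, with 22 mm high thin walls. The board lies on it.
- lid (a joint): Opening angle of the lid, rad: 0 = shut, lying level on the box top; at the start 0.85 to 1.12; stop at 1.6. A stiff hinge: the lid stays at whatever angle it is left and takes about 1 to 3 N at the free edge to push down; at 0 it meets a stop.
- lid_hinge (a point): Middle of the lid's hinge line, at the lid's underside, on the far (+x) top edge of the box, 85 mm from the box's origin along x, 85.5 mm above the bench. The hinge line runs along the box's y axis. The point turns with the lid.
- lid_edge (a point): Middle of the lid's free (robot-side) edge, at its upper (outer) surface. The lid is a flat grey plate, 180 mm from hinge to edge, 120 wide, 6 mm thick; when it stands open the outer surface faces up and away from the robot, and the free edge is the highest part. When shut the upper surface is 91.5 mm above the bench. The point turns with the lid.
- board: Loose white circuit board, 80 x 70 mm, 26 mm high over two grey block coils, on four 6 mm feet, about 90 g, lying in the tray with its long side across it. Origin: centre of its underside. Not to be touched.
- jar: Small jar with a white cap, 48 mm across, 65 mm high, standing on the bench beside the box. Origin: centre of its underside. Bystander.
- heat_sink: Finned aluminium heat sink, 50 x 50 x 30 mm, on the bench beside the box. Origin: centre of its underside. Bystander.
- screwdriver: Screwdriver about 160 mm long lying on the bench to the front right of the box, seen from the robot. Origin near its middle. Bystander.
There are look-alikes about, which are no part of the job. Leave any blue, purple or turquoise look-alike of the test_box alone.

How it is judged:
By the outcome, as a careful person would: the job done as asked, in the order asked, and still so for the second after the job is handed in, with the robot touching nothing.
It also fails if it takes over 45 s, if anything falls off the work surface, if the arm or the gripper's body presses on something with over 40 N, if the wrist force passes 120 N, or if a joint passes its speed limit or range.

## Robot

A 6-joint arm with a two-finger parallel gripper is mounted at the origin on the work surface. World frame = base frame: x ahead of the robot, y to its left, z up, the work surface at z = 0. Lengths are in m, angles in rad, forces in N, time in s.
With the tool pointing down it reaches from about 0.325 to 0.775 m from the base axis. Payload 9.3 kg.
Tool frame: the origin (TCP) lies on the centre line of the jaws, within the pads' length; the fingertips stand 17 mm ahead of it and the grasp point (between the pads) lies 2 mm behind it; z points along the fingers, y is the line along which they close (so a half turn about z gives the same grasp; the last joint's range is limited). The gripper opens to 85 mm and grips with 20 to 120 N. Pads are 22 mm wide; open, the fingers measure 114 mm over their backs; the gripper's body (76 mm by 85 mm) begins 54 mm behind the grasp point. The pads swing forward as they close: fully open they stand 13 mm farther back than shut.
Start: joints at [-1.348, 0.259, 0.021, 1.334, 0, 1.418], TCP at [0.202, -0.512, 0.248] pointing down, gripper open.
Joint ranges: [-3.04, 3.04], [-0.91, 1.82], [-1.04, 1.36], [-1.92, 1.95], [-1.52, 1.45], [-3.14, 3.14]. Speed limits (rad/s): [2.22, 2.22, 2.79, 3.14, 3.14, 3.14].

## Interface

Orientations are given as a unit quaternion [x, y, z, w].
In Python, from cell import state, optics, arm gives the robot as it stands.
- The arm moves only by the tool apply_moves, never from a script. Its argument "increments" is a list of rows, each a list of 7 numbers: the opening, from 0 (shut) to 1 (fully open), then the shift along the tool's x, y, z in m, then the turn, a rotation vector about the tool's x, y, z in degrees. In form: [[gripper, dx, dy, dz, ax, ay, az], ...]. A call has 1 to 20 rows; each row is the pose to reach, as a shift and turn from the pose commanded when the call began, along the tool's axes at that moment; what a row does not reach only later rows make up. A row lasts 1/8 s, in which the tool goes at most 62.5 mm and 10.7 degrees, less where a joint would pass 70% of its speed; a pose out of reach is approached as far as the arm can. A call with a gripper value outside its range is refused whole. The fingers move at their own pace and stop on an object; the grip force is fixed at half the most. Time passes only in rows, so rows that repeat a pose let the fingers close. It gives the time, the measured TCP pose, the force, the opening and the grip force at its end, in the units of the state.
- state(): the state, without advancing time (a new reading comes with each control period).
- optics.capture(name): name is "scene" or "top" or "wrist"; returns (picture, depth): 420x560x3 uint8, red, green, blue; 420x560 float32, m along the optical axis (not along the pixel's ray), 0 where there is no reading.
- optics.camera_model(name): a dict with "fx", "fy", "cx", "cy" (pixels), "k1" (the pictures are not rectified: a ray, as slopes to the right and down, at radius r is drawn at 1 + k1 r^2 times it, then the intrinsics apply), "cam_to_world" (4x4, takes a point from camera to world coordinates); the wrist camera has in their place "mount" (4x4, takes a point from camera to tool coordinates, whose origin is the TCP and whose axes are the flange's). Camera axes: x right, y down, z forward; pixel columns grow to the right and rows downward; lengths in m; the calibration is good to about 2 mm. A picture is of the moment at which its call begins: read the wrist's pose just before it. camera_model takes no time and is no camera call.
- arm.sign_off(): hands the job in; it is judged then, once.
Trained networks look in the newest picture that a camera, given by its name, has taken for a name from the list of things; names that differ only in an ending like _2 or _b are one class to them, and where a whole thing is asked for, a point or a joint stands for the part that bears it (a point fixed in the world has none). Each returns a list of dicts, best first, with "confidence" (0 to 1); they miss things now and then, are a little off and sometimes report something else, mostly with a low value. They report only what shows in the picture. A call takes as long as a camera call. They do not tell look-alikes from the thing itself.
- optics.cut_out(target, camera): "pixels" (420x560 bool, what is visible of it) and "extent" ([left, top, right, bottom] as shares, 0 to 1, of the picture: columns of its width, rows of its height, round what is visible of it).
- optics.tip_of(target, camera): "point" ([column, row] as shares, 0 to 1, of the picture: columns of its width, rows of its height: a listed point, or the origin of a listed thing).
The state is a dict: "time": time; "joints": joint angles; "joint_vel": joint speeds; "joint_torque": joint torques, N m; "tcp_pos": TCP position; "orientation": TCP orientation; "contact_force": force on the tool from outside, world axes, zero at the start; "moment": the same for the moment, N m; "finger_gap": finger opening in m; "finger_force": force on a finger pad.
Only numpy, scipy, OpenCV 4.12 (cv2) and the standard library are available. Lean on these libraries where they do the work, as an engineer would, in place of code of your own. Each camera call takes 0.05 s, during which the arm holds its last target. There are 200 camera calls.

## Working session

There is one attempt and no reset: what is moved stays moved. The work goes in short steps, Python scripts to look and compute and a tool call to move; the robot and the scene stay as the last step left them, time stands still between calls to the robot, and variables do not carry over. Pictures are saved under pics/ and viewed, at most 10 in all, crops included, and the job is handed in when it is done.

Besides the shell and the picture viewer there is one more tool, called as a command line: name --pt "numbers of a row" for each row, then --argument value for the rest. apply_moves: Moves the arm, as the interface text tells. Its arguments: {"type":"object","properties":{"increments":{"type":"array","items":{"type":"array","items":{"type":"number"}}}},"required":["increments"]}

```bash
mkdir -p pics; ls; python3 - <<'E'
from cell import state, optics, arm
import cv2,numpy as np
s=state(); print(s['time'],s['tcp_pos'],s['orientation'],s['finger_gap'])
ims=[]
for c in ['scene','top']:
    p,d=optics.capture(c); np.save(f'{c}_d.npy',d); np.save(f'{c}_p.npy',p)
    m=optics.camera_model(c); print(c,m)
    cv2.imwrite(f'pics/{c}0.png',p[:,:,::-1])
    for t in ['tray_front','lid_edge','lid_hinge','test_box','jar','heat_sink','screwdriver','board','tray_floor']:
        print(c,t,[(round(r['confidence'],2),np.round(np.array(r['point'])*[560,420]).tolist()) for r in optics.tip_of(t,c)[:4]])
E
```

```text
pics
0.0 [ 0.20181382 -0.51135421  0.24765447] [ 9.82398726e-01  1.86794767e-01 -1.21417648e-05 -6.76875625e-04] 0.085339148084721
scene {'fx': 475.49053259513914, 'fy': 475.49053259513914, 'cx': 279.7220793442794, 'cy': 208.7152162649394, 'k1': -0.053957856376786364, 'cam_to_world': array([[ 0.65684382,  0.51286632, -0.55274256,  1.15461805],
       [ 0.7539841 , -0.45452839,  0.4742488 , -0.46538884],
       [-0.00801095, -0.72826649, -0.68524721,  0.87392131],
       [ 0.        ,  0.        ,  0.        ,  1.        ]])}
scene tray_front [(0.88, [281.0, 213.0]), (0.64, [382.0, 186.0]), (0.49, [349.0, 134.0])]
scene lid_edge [(0.89, [223.0, 150.0]), (0.86, [329.0, 165.0]), (0.77, [207.0, 293.0]), (0.76, [350.0, 118.0])]
scene lid_hinge [(0.9, [355.0, 232.0]), (0.82, [392.0, 149.0]), (0.81, [286.0, 164.0]), (0.69, [439.0, 210.0])]
scene test_box [(0.98, [321.0, 245.0]), (0.93, [260.0, 182.0]), (0.84, [249.0, 333.0]), (0.81, [368.0, 159.0])]
scene jar []
scene heat_sink [(0.67, [289.0, 273.0])]
scene screwdriver [(0.72, [224.0, 263.0])]
scene board [(0.67, [307.0, 230.0])]
scene tra
[... 352 characters left out ...]
619539 ],
       [ 0.        ,  0.        ,  0.        ,  1.        ]])}
top tray_front [(0.8, [164.0, 179.0]), (0.79, [272.0, 229.0]), (0.73, [402.0, 181.0])]
top lid_edge [(0.94, [154.0, 172.0]), (0.86, [406.0, 177.0]), (0.82, [256.0, 157.0]), (0.57, [254.0, 346.0])]
top lid_hinge [(0.91, [249.0, 139.0]), (0.84, [383.0, 104.0]), (0.81, [219.0, 272.0]), (0.73, [162.0, 99.0])]
top test_box [(0.89, [383.0, 152.0]), (0.68, [172.0, 145.0]), (0.6, [262.0, 183.0]), (0.58, [240.0, 302.0])]
top jar [(0.72, [218.0, 210.0])]
top heat_sink [(0.67, [311.0, 176.0]), (0.23, [273.0, 229.0]), (0.2, [253.0, 157.0])]
top screwdriver [(0.7, [346.0, 225.0])]
top board []
top tray_floor [(0.67, [264.0, 197.0])]
```

View pics/scene0.png

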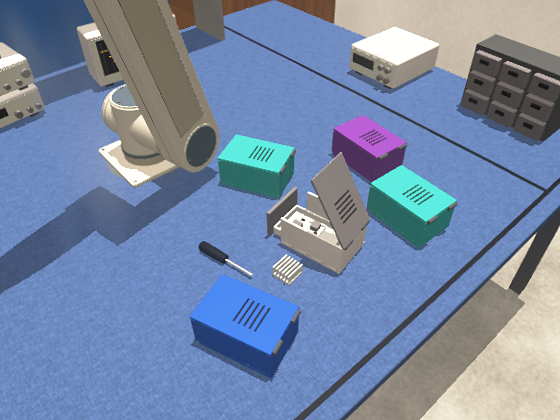

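View pics/top0.png

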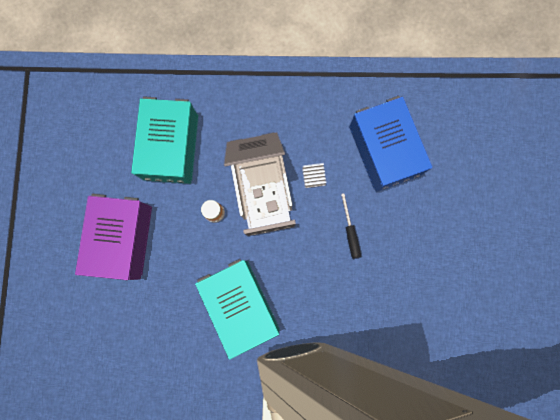

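The scene picture shows one white box at about (320,235), and the top picture shows it at (262,185). Its lid is half open and its tray is pulled out. The look-alikes, all shut, are turquoise at scene (257,165) and (410,205), purple at (368,148) and blue at (245,325). Only the white one fits. The jar is at top (212,211), the heat sink at (314,175) and the screwdriver at (350,228).

```bash
cat > h.py <<'E'
import numpy as np,cv2
from cell import optics
def K(m): return np.array([[m['fx'],0,m['cx']],[0,m['fy'],m['cy']],[0,0,1]]),np.array([m['k1'],0,0,0,0])
def cloud(c,d):
    m=optics.camera_model(c); k,D=K(m)
    v,u=np.mgrid[:420,:560]; uv=np.stack([u,v],-1).reshape(-1,1,2).astype(float)
    n=cv2.undistortPoints(uv,k,D).reshape(420,560,2)
    P=np.dstack([n*d[...,None],d]); T=m['cam_to_world']
    W=P@T[:3,:3].T+T[:3,3]; W[d==0]=np.nan; return W
def proj(c,X):
    m=optics.camera_model(c); k,D=K(m); T=np.linalg.inv(m['cam_to_world'])
    return cv2.projectPoints(np.asarray(X,float).reshape(-1,1,3),cv2.Rodrigues(T[:3,:3])[0],T[:3,3],k,D)[0].reshape(-1,2)
E
python3 - <<'E'
from h import *
for c,box in [('scene',(260,140,380,280)),('top',(215,125,305,245))]:
    d=np.load(c+'_d.npy'); p=np.load(c+'_p.npy'); W=cloud(c,d); np.save(c+'_W.npy',W)
    l,t,r,b=box
    if c=='top': cv2.imwrite('pics/crop.png',cv2.resize(p[t-5:b+5,l-5:r+30,::-1],None,fx=5,fy=5)[:600])
    # lid: above 0.1
    S=W[t:b,l:r].reshape(-1,3); S=S[S[:,2]>0.1]
    med=np.median(S,0); q=S
    for _ in range(5):
        cc=q.mean(0); n=np.linalg.svd(q-cc,full_matrices=False)[2][2]; q=S[abs((S-cc)@n)<0.004]
    n*=np.sign(n[2]); print(c,'lid n',n,len(q),len(S),'c',cc,'angle',np.arctan2(np.hypot(*n[:2]),n[2]),'yaw',np.degrees(np.arctan2(n[1],n[0])),'zmax',q[:,2].max())
W=np.load('top_W.npy')
# panel top
S=W[215:245,235:305].reshape(-1,3); S=S[(S[:,2]>0.07)&(S[:,2]<.095)]
print(len(S),S.mean(0)); r=cv2.minAreaRect((S[:,:2]*1000).astype(np.float32)); print(r,cv2.boxPoints(r))
for nm,(u,v) in dict(jar=(212,211),hs=(314,175),turq=(237,305),scr=(346,215),scrh=(353,240),tq2=(245,265)).items(): print(nm,W[v,u])
E
```

```text
scene lid n [0.83755727 0.18541693 0.5139245 ] 2747 2784 c [0.65181042 0.14089301 0.17490553] angle 1.0310428896891741 yaw 12.482717126185094 zmax 0.245454385455097
top lid n [0.83378589 0.18638542 0.51967449] 1250 1273 c [0.64725571 0.14304519 0.18462696] angle 1.024326422682521 yaw 12.600798231445413 zmax 0.24529555693953808
251 [0.49643509 0.10991702 0.07988171]
((511.55133056640625, 112.09796142578125), (43.26104736328125, 118.93466186523438), 11.348692893981934) [[478.64178  166.14613 ]
 [502.0457    49.536907]
 [544.4609    58.04979 ]
 [521.057    174.65901 ]]
jar [0.53121203 0.24470256 0.06551827]
hs [0.63454503 0.00579649 0.00828595]
turq [0.32057525 0.17518975 0.0902191 ]
scr [ 0.53708848 -0.07411739  0.00400793]
scrh [ 0.47482792 -0.08846716  0.02329559]
tq2 [0.40823103 0.16091516 0.08897774]
```

View pics/crop.png

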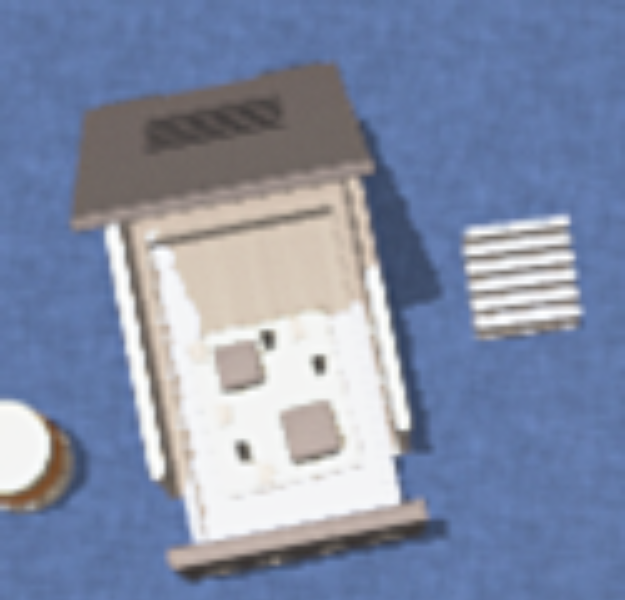

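The crop confirms the white box: its tray is out with the board in it, and the lid stands at about 1.03 rad. The box yaw is about 12.5°. Along the box axis, the panel face is at x' ≈ 0.502 and home is at about 0.535. The axis runs nearly through the robot base (y' ≈ 0). First I move to a pre-push pose above the front, with the gripper shut.

apply_moves --pt "0 0.03 -0.032 0 0 0 1" --pt "0 0.064 -0.068 0 0 0 1" --pt "0 0.098 -0.104 0 0 0 2" --pt "0 0.132 -0.14 0 0 0 3" --pt "0 0.166 -0.176 0 0 0 4" --pt "0 0.2 -0.212 0 0 0 5" --pt "0 0.234 -0.248 0 0 0 6" --pt "0 0.268 -0.284 0 0 0 7" --pt "0 0.302 -0.32 0 0 0 8" --pt "0 0.336 -0.357 0 0 0 9" --pt "0 0.37 -0.394 0 0 0 9" --pt "0 0.4 -0.426 0 0 0 9" --pt "0 0.425 -0.453 0 0 0 9" --pt "0 0.44 -0.47 0 0 0 9" --pt "0 0.449 -0.478 0 0 0 9" --pt "0 0.449 -0.478 0 0 0 9" --pt "0 0.449 -0.478 0 0 0 9"

```text
time: 3.12
tcp_pos: [0.4439, 0.0972, 0.2483]
orientation: [0.994, 0.109, -0.0, 0.0]
contact_force: [0.5, -0.4, 0.7]
finger_gap: 0.0002
finger_force: 0.0
```

```bash
python3 - <<'E'
from h import *
from cell import state
from scipy.spatial.transform import Rotation as R
s=state(); p,d=optics.capture('wrist'); m=optics.camera_model('wrist'); cv2.imwrite('pics/wrist1.png',p[:,:,::-1])
k,D=K(m); v,u=np.mgrid[:420,:560]
n=cv2.undistortPoints(np.stack([u,v],-1).reshape(-1,1,2).astype(float),k,D).reshape(420,560,2)
P=np.dstack([n*d[...,None],d])@m['mount'][:3,:3].T+m['mount'][:3,3]
W=P@R.from_quat(s['orientation']).as_matrix().T+s['tcp_pos']; W[d==0]=np.nan
np.save('w1.npy',W)
a=np.radians(12.5); X=W[...,0]*np.cos(a)+W[...,1]*np.sin(a); Y=-W[...,0]*np.sin(a)+W[...,1]*np.cos(a); Z=W[...,2]
ok=(X>.47)&(X<.56)&(abs(Y)<.08)&(Z>.07)&(Z<.095)
print(ok.sum(),[ (x,np.sum(ok&(abs(X-x)<.002)),np.round(np.nanmedian(Z[ok&(abs(X-x)<.002)]),4)) for x in np.arange(.484,.56,.004).round(3)])
q=ok&(X<.52)
for y in np.arange(-.06,.065,.015):
    g=q&(abs(Y-y)<.006); print(round(y,3),g.sum(),np.nanpercentile(X[g],[2,98]).round(4) if g.any() else '')
print(np.nanpercentile(Y[q],[1,99]))
E
```

```text
2606 [(np.float64(0.484), np.int64(0), np.float64(nan)), (np.float64(0.488), np.int64(0), np.float64(nan)), (np.float64(0.492), np.int64(0), np.float64(nan)), (np.float64(0.496), np.int64(0), np.float64(nan)), (np.float64(0.5), np.int64(0), np.float64(nan)), (np.float64(0.504), np.int64(456), np.float64(0.0803)), (np.float64(0.508), np.int64(776), np.float64(0.0808)), (np.float64(0.512), np.int64(901), np.float64(0.0805)), (np.float64(0.516), np.int64(26), np.float64(0.0787)), (np.float64(0.52), np.int64(0), np.float64(nan)), (np.float64(0.524), np.int64(0), np.float64(nan)), (np.float64(0.528), np.int64(0), np.float64(nan)), (np.float64(0.532), np.int64(0), np.float64(nan)), (np.float64(0.536), np.int64(0), np.float64(nan)), (np.float64(0.54), np.int64(0), np.float64(nan)), (np.float64(0.544), np.int64(1), np.float64(0.0858)), (np.float64(0.548), np.int64(143), np.float64(0.0839)), (np.float64(0.552), np.int64(123), np.float64(0.0843)), (np.float64(0.556), np.int64(117), np.float64(0.0842)), (np.float64(0.56), np.int64(63), np.float64(0.0846))]
-0.06 113 [0.5042 0.514 ]
-0.045 214 [0.5041 0.5139]
-0.03 219 [0.504  0.5139]
-0.015 224 [0.504  0.5138]
0.0 215 [0.504  0.5138]
0.015 221 [0.504  0.5139]
0.03 224 [0.5042 0.514 ]
0.045 216 [0.5043 0.5141]
0.06 74 [0.5043 0.5141]
[-0.05890922  0.05698352]
  return np.nanmean(a, axis, out=out, keepdims=keepdims)
```

View pics/wrist1.png

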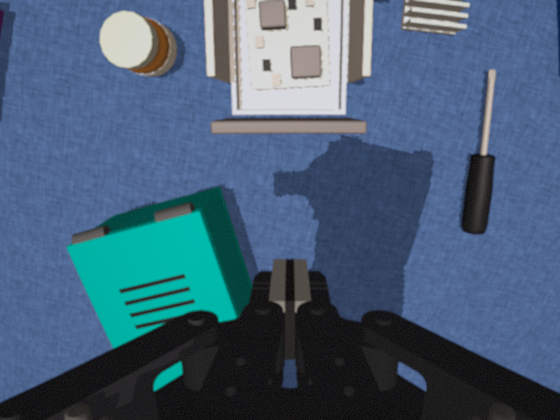

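The wrist view shows the panel edge at (290,127), with its face at x' = 0.504 and square to the tool. The box front wall is at about 0.545, so roughly 31 mm of travel remains. The turquoise box lies to the left at (165,270). I'll shift forward 20 mm, descend, then approach.

apply_moves --pt "0 0.01 0 0.02 0 0 0" --pt "0 0.02 0 0.05 0 0 0" --pt "0 0.02 0 0.085 0 0 0" --pt "0 0.02 0 0.12 0 0 0" --pt "0 0.02 0 0.15 0 0 0" --pt "0 0.02 0 0.17 0 0 0" --pt "0 0.02 0 0.181 0 0 0" --pt "0 0.02 0 0.181 0 0 0" --pt "0 0.025 0 0.181 0 0 0" --pt "0 0.03 0 0.181 0 0 0" --pt "0 0.033 0 0.181 0 0 0" --pt "0 0.036 0 0.181 0 0 0" --pt "0 0.039 0 0.181 0 0 0" --pt "0 0.042 0 0.181 0 0 0" --pt "0 0.045 0 0.181 0 0 0" --pt "0 0.048 0 0.181 0 0 0"

```text
time: 5.18
tcp_pos: [0.491, 0.1083, 0.0672]
orientation: [0.994, 0.109, -0.0, -0.0]
contact_force: [-3.4, 0.4, 0.8]
finger_gap: 0.0001
finger_force: 1.3
```

Contact at about 3.4 N, as expected for the tray friction. I'll continue and slow down before the stop.

apply_moves --pt "0 0.003 0 0 0 0 0" --pt "0 0.006 0 0 0 0 0" --pt "0 0.009 0 0 0 0 0" --pt "0 0.012 0 0 0 0 0" --pt "0 0.014 0 0 0 0 0" --pt "0 0.016 0 0 0 0 0" --pt "0 0.0175 0 0 0 0 0" --pt "0 0.019 0 0 0 0 0" --pt "0 0.02 0 0 0 0 0" --pt "0 0.021 0 0 0 0 0"

```text
time: 6.42
tcp_pos: [0.5114, 0.1128, 0.0672]
orientation: [0.994, 0.109, -0.0, -0.0]
contact_force: [-2.6, 0.7, 0.7]
finger_gap: -0.0002
finger_force: 1.3
```

apply_moves --pt "0 0.001 0 0 0 0 0" --pt "0 0.002 0 0 0 0 0" --pt "0 0.003 0 0 0 0 0"

```text
time: 6.8
tcp_pos: [0.512, 0.113, 0.0672]
orientation: [0.994, 0.109, -0.002, 0.0]
contact_force: [-16.3, -3.2, 12.0]
finger_gap: 0.0002
finger_force: 8.5
```

The force rose at x' = 0.524, which is exactly the computed stop, so the tray is home. Next I ease back, lift above the lid height, and check.

apply_moves --pt "0 -0.003 0 0 0 0 0" --pt "0 -0.01 0 0 0 0 0" --pt "0 -0.02 0 0 0 0 0" --pt "0 -0.03 0 -0.01 0 0 0" --pt "0 -0.035 0 -0.04 0 0 0" --pt "0 -0.035 0 -0.08 0 0 0" --pt "0 -0.035 0 -0.12 0 0 0" --pt "0 -0.035 0 -0.16 0 0 0" --pt "0 -0.035 0 -0.2 0 0 0" --pt "0 -0.035 0 -0.235 0 0 0" --pt "0 -0.035 0 -0.255 0 0 0" --pt "0 -0.035 0 -0.255 0 0 0"

```text
time: 8.3
tcp_pos: [0.4802, 0.1057, 0.324]
orientation: [0.994, 0.109, 0.002, 0.0]
contact_force: [-0.5, 0.4, -0.2]
finger_gap: 0.0002
finger_force: 0.0
```

```bash
python3 - <<'E'
from h import *
from cell import state
from scipy.spatial.transform import Rotation as R
s=state(); p,d=optics.capture('wrist'); m=optics.camera_model('wrist'); cv2.imwrite('pics/wrist2.png',p[:,:,::-1])
k,D=K(m); v,u=np.mgrid[:420,:560]
n=cv2.undistortPoints(np.stack([u,v],-1).reshape(-1,1,2).astype(float),k,D).reshape(420,560,2)
P=np.dstack([n*d[...,None],d])@m['mount'][:3,:3].T+m['mount'][:3,3]
W=P@R.from_quat(s['orientation']).as_matrix().T+s['tcp_pos']; W[d==0]=np.nan
a=np.radians(12.5); X=W[...,0]*np.cos(a)+W[...,1]*np.sin(a); Y=-W[...,0]*np.sin(a)+W[...,1]*np.cos(a); Z=W[...,2]
q=(X>.5)&(X<.56)&(Z>.07)&(Z<.095)
for y in np.arange(-.06,.065,.02):
    g=q&(abs(Y-y)<.006); print(round(y,3),g.sum(),np.nanpercentile(X[g],[2,98]).round(4))
print(s['time'],s['tcp_pos'],m['mount'][:3,3])
p,d=optics.capture('top'); W=cloud('top',d); S=W[115:245,215:305].reshape(-1,3); S=S[S[:,2]>.1]
b=S@[[np.cos(a),-np.sin(a)],[np.sin(a),np.cos(a)],[0,0]]; i=(abs(b[:,0]-.65)<.05)&(S[:,2]<.25)
print(np.polyfit(b[i,0],S[i,2],1),i.sum(),S[i,2].max())
E
```

```text
-0.06 189 [0.5369 0.5596]
-0.04 131 [0.5368 0.5463]
-0.02 132 [0.5367 0.5462]
0.0 142 [0.5367 0.5462]
0.02 143 [0.5368 0.5463]
0.04 138 [0.5368 0.5464]
0.06 116 [0.537  0.5597]
8.3 [0.48016278 0.10574968 0.3240149 ] [ 0.07079433  0.00052693 -0.12547414]Traceback (most recent call last):
  File "<stdin>", line 16, in <module>
    raise TypeError("expected non-empty vector for x")
TypeError: expected non-empty vector for x
```

View pics/wrist2.png

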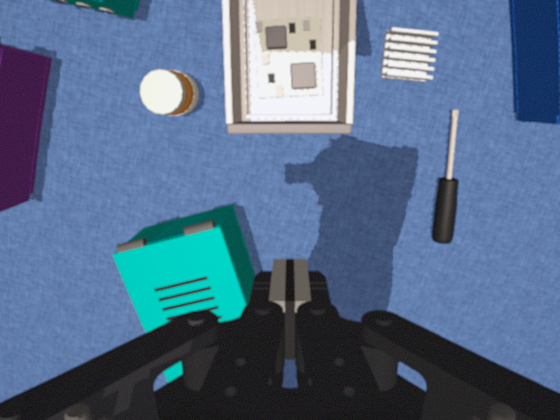

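The wrist view shows the panel at (290,128), flush against the box along its whole width (face 0.537, box front 0.546), and the board still in place. Next I cross over the lid edge to its far side.

apply_moves --pt "0 0.015 0 0 0 0 0" --pt "0 0.04 0 0 0 0 0" --pt "0 0.07 0 0 0 0 0" --pt "0 0.1 0 0 0 0 0" --pt "0 0.13 0 0 0 0 0" --pt "0 0.16 0 0 0 0 0" --pt "0 0.18 0 0 0 0 0" --pt "0 0.189 0 0.005 0 0 0" --pt "0 0.189 0 0.02 0 0 0" --pt "0 0.189 0 0.04 0 0 0" --pt "0 0.189 0 0.06 0 0 0" --pt "0 0.189 0 0.06 0 0 0" --pt "0 0.189 0 0.06 0 0 0"

```text
time: 10.02
tcp_pos: [0.6648, 0.1469, 0.2628]
orientation: [0.994, 0.109, 0.0, 0.0]
contact_force: [-0.9, 0.3, 0.4]
finger_gap: -0.0001
finger_force: 0.0
```

```bash
python3 - <<'E'
import numpy as np
from cell import state
s=state();p=s['tcp_pos'];a=np.radians(12.5);x=p[0]*np.cos(a)+p[1]*np.sin(a)
print(p,x,-p[0]*np.sin(a)+p[1]*np.cos(a),s['orientation'],s['contact_force'])
for t in [1.2,1.12,1.08,1.03,1,.97,.9,.85,.8,.75,.7,.65,.6,.55,.5,.45,.4,.35,.3,.25,.2,.16,.12,.09,.06,.04,.02,0,-.01,-.02]:
    X=.716-.155*np.cos(t)+.006*np.sin(t)+.011; Z=.0855+.155*np.sin(t)+.006*np.cos(t)+.017
    print(t,round(X-x,4),round(p[2]-Z,4))
E
```

```text
[0.66478524 0.14685463 0.26281196] 0.6808123300778044 -0.0005122751944414972 [9.94028606e-01 1.09119607e-01 2.05477634e-04 2.71506142e-06] [-0.85065973  0.27488108  0.3567292 ]
1.2 -0.0044 0.0137
1.12 -0.0159 0.0182
1.08 -0.0216 0.0208
1.03 -0.0285 0.0243
1 -0.0325 0.0266
0.97 -0.0365 0.0291
0.9 -0.0455 0.0352
0.85 -0.0516 0.0399
0.8 -0.0575 0.0449
0.75 -0.0631 0.0503
0.7 -0.0685 0.0559
0.65 -0.0736 0.0617
0.6 -0.0784 0.0678
0.55 -0.0828 0.0742
0.5 -0.087 0.0807
0.45 -0.0908 0.0875
0.4 -0.0942 0.0944
0.35 -0.0974 0.1015
0.3 -0.1001 0.1088
0.25 -0.1025 0.1162
0.2 -0.1045 0.1236
0.16 -0.1059 0.1297
0.12 -0.107 0.1358
0.09 -0.1076 0.1404
0.06 -0.1082 0.145
0.04 -0.1084 0.1481
0.02 -0.1087 0.1512
0 -0.1088 0.1543
-0.01 -0.1089 0.1559
-0.02 -0.1089 0.1574
```

apply_moves --pt "0 -0.0044 0 0.0137 0 0 0" --pt "0 -0.011 0 0.016 0 0 0" --pt "0 -0.0159 0 0.0182 0 0 0" --pt "0 -0.0216 0 0.0208 0 0 0" --pt "0 -0.025 0 0.0225 0 0 0" --pt "0 -0.0285 0 0.0243 0 0 0" --pt "0 -0.0325 0 0.0266 0 0 0" --pt "0 -0.0365 0 0.0291 0 0 0" --pt "0 -0.041 0 0.032 0 0 0" --pt "0 -0.0455 0 0.0352 0 0 0"

```text
time: 11.28
tcp_pos: [0.62, 0.1369, 0.2269]
orientation: [0.994, 0.109, 0.0, 0.0]
contact_force: [-0.0, 0.5, 2.4]
finger_gap: 0.0002
finger_force: 0.7
```

Light contact with the lid at 2.4 N. I'll follow the arc down.

apply_moves --pt "0 -0.006 0 0.005 0 0 0" --pt "0 -0.012 0 0.01 0 0 0" --pt "0 -0.0175 0 0.015 0 0 0" --pt "0 -0.023 0 0.0205 0 0 0" --pt "0 -0.028 0 0.0265 0 0 0" --pt "0 -0.033 0 0.0325 0 0 0" --pt "0 -0.0375 0 0.039 0 0 0" --pt "0 -0.0415 0 0.0455 0 0 0" --pt "0 -0.0455 0 0.0525 0 0 0" --pt "0 -0.0485 0 0.059 0 0 0" --pt "0 -0.052 0 0.0665 0 0 0"

```text
time: 12.65
tcp_pos: [0.5694, 0.1257, 0.1601]
orientation: [0.994, 0.109, 0.0, -0.0]
contact_force: [-0.6, -0.4, 1.4]
finger_gap: -0.0003
finger_force: 0.5
```

apply_moves --pt "0 -0.0025 0 0.006 0 0 0" --pt "0 -0.005 0 0.013 0 0 0" --pt "0 -0.007 0 0.019 0 0 0" --pt "0 -0.008 0 0.025 0 0 0" --pt "0 -0.009 0 0.03 0 0 0" --pt "0 -0.01 0 0.0345 0 0 0" --pt "0 -0.0105 0 0.0385 0 0 0" --pt "0 -0.011 0 0.042 0 0 0" --pt "0 -0.011 0 0.045 0 0 0" --pt "0 -0.011 0 0.0475 0 0 0" --pt "0 -0.011 0 0.0495 0 0 0"

```text
time: 14.02
tcp_pos: [0.5588, 0.1233, 0.111]
orientation: [0.994, 0.109, 0.0, 0.0]
contact_force: [-0.6, -1.0, 1.0]
finger_gap: 0.0002
finger_force: 0.4
```

apply_moves --pt "0 0 0 0.001 0 0 0" --pt "0 0 0 0.002 0 0 0" --pt "0 0 0 0.003 0 0 0" --pt "0 0 0 0.004 0 0 0"

```text
time: 14.52
tcp_pos: [0.5589, 0.1233, 0.1084]
orientation: [0.994, 0.109, 0.001, 0.0]
contact_force: [-7.5, -1.4, 19.3]
finger_gap: -0.0
finger_force: 9.9
```

The force rose to 19 N with the fingertips at z = 0.0914, which is the shut height. I'll lift straight off and check.

apply_moves --pt "0 0 0 0.003 0 0 0" --pt "0 0 0 0 0 0 0" --pt "0 0 0 -0.005 0 0 0" --pt "0 0 0 -0.02 0 0 0" --pt "0 0 0 -0.05 0 0 0" --pt "0 -0.02 0 -0.09 0 0 0" --pt "0 -0.05 0 -0.13 0 0 0" --pt "0 -0.09 0 -0.16 0 0 0" --pt "0 -0.12 0 -0.17 0 0 0" --pt "0 -0.13 0 -0.17 0 0 0" --pt "0 -0.13 0 -0.17 0 0 0"

```text
time: 15.9
tcp_pos: [0.4319, 0.0951, 0.2773]
orientation: [0.994, 0.109, 0.0, 0.0]
contact_force: [-0.4, 0.5, -0.1]
finger_gap: -0.0
finger_force: 0.0
```

```bash
python3 - <<'E'
from h import *
from cell import state
from scipy.spatial.transform import Rotation as R
s=state(); print(s['time'],s['tcp_pos'],s['contact_force'])
p,d=optics.capture('wrist'); m=optics.camera_model('wrist')
k,D=K(m); v,u=np.mgrid[:420,:560]
n=cv2.undistortPoints(np.stack([u,v],-1).reshape(-1,1,2).astype(float),k,D).reshape(420,560,2)
P=np.dstack([n*d[...,None],d])@m['mount'][:3,:3].T+m['mount'][:3,3]
W=P@R.from_quat(s['orientation']).as_matrix().T+s['tcp_pos']; W[d==0]=np.nan
a=np.radians(12.5); X=W[...,0]*np.cos(a)+W[...,1]*np.sin(a); Y=-W[...,0]*np.sin(a)+W[...,1]*np.cos(a); Z=W[...,2]
q=(X>.545)&(abs(Y)<.05)&(Z>.05)
print(np.polyfit(X[q],Z[q],1),np.nanmedian(Z[q]),X[q].max())
q=(X>.52)&(X<.6)&(abs(Y)<.05)&(Z>.05)&(Z<.12); print(X[q].min(), np.nanmin(X[q&(Z<.084)]) if (q&(Z<.084)).any() else '')
q2=optics.capture('scene')[0]
cv2.imwrite('pics/end.png',np.hstack([p,q2])[:,:,::-1][:, :].copy() if 0 else cv2.resize(np.hstack([p,q2]),(800,300))[:,:,::-1])
E
```

```text
15.9 [0.43190704 0.09505951 0.27726329] [-0.39168329  0.5334617  -0.06758001]
[0.00068684 0.0910077 ] 0.09139356898555298 0.5924826865818341
0.5358349260811484 0.5358349260811484
```

View pics/end.png

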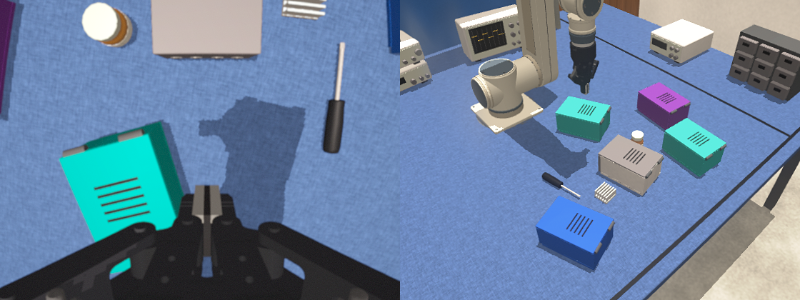

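The pictures show the lid level (slope 0.0007 rad, height 91.4 mm) and the tray flush. The jar, heat sink and screwdriver are where they were, and the arm is clear of everything.

```bash
python3 -c "
from cell import arm; print(arm.sign_off())"
```

```text
the job is handed in; nothing more can be done
None
```

The tray was pushed fully home first and the lid then pushed fully shut, both slowly; the board, jar, heat sink and screwdriver were left alone, and the job was handed in at about 16 s.

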